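Re-hang the lift-off cupboard door at the refill station

TASK

Hang the pink lift-off door, parked in the rubber pad, back on the turquoise refill cupboard: with the door standing well open, lower it so that both of its knuckles drop fully down onto the two hinge pins. Then push the door shut against the cupboard's buffer, let go, and leave the turntable's ketchup bottle, mustard crock and pepper mill and the pink caddy where they stand.

Things in the scene. Friction and masses are not known exactly. Their poses are not given: they have to be found in the camera images.
- cupboard: Fixed turquoise cupboard, 180 mm deep (x), 200 wide (y), 170 tall. Origin: centre of its underside, z up; the open front at x = -90 looks along -x, which is roughly the robot's left. On the front's +y side (far from the robot) a steel hinge post, 18 mm wide and 4 thick, is screwed on through slots; two brackets (6 thick, 14 wide) reach 28 mm out from the front, each with an upright pin.
- pin_low (a point): NOMINAL foot of the lower pin, at cupboard x -110, y +85, z 45 mm (top of the bracket). The post and both pins may really sit up to 8 mm either way along the cupboard's y, and this is not reported: find it by touch or sight. Pins are brass, diameter 10 mm, 20 tall (tips at z 65 and 145 mm), the last 2 mm tapering to diameter 8.
- pin_up (a point): NOMINAL foot of the upper pin, 80 mm above the lower (z 125 mm), on the same vertical axis and shifted with it. The upper bracket overhangs the lower pin, so the door cannot come straight down from high above: bring it in level from the front, knuckle rims about 25 mm above their seats, then lower it. Knuckles off by 3 to 15 mm rest on the pin tips.
- buffer (a point): Centre of the outer face of a black rubber buffer strip on the cupboard's front (x -105, y -50, z 95 mm; 8 mm wide, z 40 to 150). It stops the shut door parallel to the front, the panel's middle plane at x = -110 mm.
- door: Loose pink panel, 140 mm wide (x), 10 thick (y), 140 tall (z), 0.26 to 0.49 kg. Origin: centre of its underside, panel centred on y = 0. Starts upright in the pad, knuckles roughly towards the robot's right. Hung, its underside is at z 22 mm. Open at 90 degrees, its x points along the cupboard's x; shut, it is turned 90 degrees counter-clockwise from above.
- top_edge (a point): Middle of the door's top edge (door x 0, y 0, z 140 mm), 82 mm from the hinge axis: plain, 10 mm thick, can be pinched from above. The freed door sags by up to 0.05 rad in its 1.5 mm of bore play; it swings freely with slight friction, stays where left and has no latch.
- handle (a point): Middle of the door's upright bar handle (door x -50, y +25, z 65 mm; bar 8 mm thick, 54 long). It marks the outer face (door +y), which looks away from the cupboard when shut.
- knuckle_low (a point): Centre of the lower rim of the door's lower knuckle (door x 82, y 0, z 23 mm), a steel tube of outer diameter 24, bore 13, 18 mm tall. Fully down, this point is at cupboard z = 45 mm.
- knuckle_up (a point): Centre of the lower rim of the door's upper knuckle (door x 82, y 0, z 103 mm), the same tube. Fully down, this point is at cupboard z = 125 mm.
- free_edge (a point): Middle of the door's free edge (door x -70, y 0, z 70 mm), 152 mm from the hinge axis. Shut, it is at about cupboard x = -110, y = -67 mm.
- pad: Fixed square black rubber pad 160 x 160 x 8 mm, origin at the centre of its underside, place and yaw vary. Two pairs of black cheeks (30 mm long, 8 thick, tops at z = 34 mm) leave a slot 13 mm wide along its x, in which the door stands (its underside at z = 8 mm, axes parallel). Lift the door straight up 35 mm to clear it.
- ketchup: Ribbed glass ketchup bottle, diameter 64 mm, 183 tall, on the black turntable (diameter 220, 24 tall, fixed). Origin: centre of its underside. Leave alone.
- crock: Stainless mustard crock with notched lid, diameter 84 mm, 95 tall, on the turntable. Origin: centre of its underside. Leave alone.
- mill: Chrome pepper mill, diameter 54 mm, 157 tall, on the turntable. Origin: centre of its underside. Leave alone.
- caddy: Pink plastic condiment caddy, 180 x 120 x 70 mm, open on top, on the counter at the right. Origin: centre of its underside. Leave alone.
Things that resemble listed ones, but are neither listed nor needed, are in the scene too. What is shaped like the door but blue is not meant.

How it is judged:
By the outcome, as a careful person would: the job done as asked, in the order asked, and still so for the second after the job is handed in, with the robot touching nothing.
It also fails if it takes over 72 s, if anything falls off the work surface, if the arm or the gripper's body presses on something with over 40 N, if the wrist force passes 120 N, or if a joint passes its speed limit or range.

ROBOT

A 7-joint arm with a two-finger parallel gripper is mounted at the origin on the work surface. World frame = base frame: x ahead of the robot, y to its left, z up, the work surface at z = 0. Lengths are in m, angles in degrees, forces in N, time in s.
With the tool pointing down it reaches from about 0.425 to 0.875 m from the base axis. Payload 4.7 kg.
Tool frame: the origin (TCP) lies on the mounting face of the last link; the fingertips stand 182 mm ahead of it and the grasp point (between the pads) lies 164 mm ahead of it; z points along the fingers, y is the line along which they close (so a half turn about z gives the same grasp; the last joint's range is limited). The gripper opens to 87 mm and grips with 3 to 60 N. Pads are 19 mm wide; open, the fingers measure 117 mm over their backs; the gripper's body (75 mm by 190 mm) begins 51 mm behind the grasp point.
Start: joints at [70.308, 18.392, -4.016, 83.108, 1.295, 78.541, -3.26], TCP at [0.228, -0.609, 0.405] pointing down, gripper open.
Joint ranges: [-163.93, 163.93], [-17.29, 119.83], [-79.2, 71.16], [3.27, 140.29], [-89.18, 269.18], [5.43, 117.66], [-154.24, 154.24]. Speed limits (degrees/s): [147.25, 147.25, 180, 180, 180, 180, 180].

INTERFACE

Orientations are given as [roll, pitch, yaw] about the fixed x, y, z axes, in that order (R = Rz(yaw) Ry(pitch) Rx(roll)).
In Python, from cell import env gives the robot as it stands.
- The arm moves only by the tool servo_tool, never from a script. Its argument "plan" is a list of rows, each an object with "xyz": the shift along the tool's x, y, z in cm, a list of three; "twist": the turn, a rotation vector about the tool's x, y, z in degrees, a list of three; "jaw": the closure, from 0 (fully open) to 1 (shut). In form: [{"xyz": [x, y, z], "twist": [wx, wy, wz], "jaw": jaw}, ...]. A call has 1 to 10 rows; each row is the pose to reach, as a shift and turn from the pose commanded when the call began, along the tool's axes at that moment; what a row does not reach only later rows make up. A row lasts 1/12 s, in which the tool goes at most 41.7 mm and 7.16 degrees, less where a joint would pass 70% of its speed; a pose out of reach is approached as far as the arm can. A call with a gripper value outside its range is refused whole. The fingers move at their own pace and stop on an object; "newtons" is the grip in N (left out, the last holds). Time passes only in rows, so rows that repeat a pose let the fingers close. It gives the time, the measured TCP pose, the force, the opening and the grip force at its end, in the units of the state.
- env.get_obs(): the state, without advancing time (a new reading comes with each control period).
- env.read_camera(name): name is "scene" or "top" or "wrist"; returns a dict with "img" (400x640x3 uint8, red, green, blue), "camera_matrix" (3x3 intrinsics, pixels), "k1" (the pictures are not rectified: a ray, as slopes to the right and down, at radius r is drawn at 1 + k1 r^2 times it, then the intrinsics apply), "R" (3x3) and "t" (3): a world point X has camera coordinates R X + t. Camera axes: x right, y down, z forward; pixel columns grow to the right and rows downward; lengths in m; the calibration is good to about 2 mm. A picture is of the moment at which its call begins. There is no depth.
- env.sign_off(): hands the job in; it is judged then, once.
The state is a dict: "time_s": time; "qpos": joint angles; "joint_velocities": joint speeds; "effort": joint torques, N m; "tool_pos": TCP position; "tool_rot": TCP orientation; "force": force on the tool from outside, world axes, zero at the start; "wrist_torque": the same for the moment, N m; "grip_width": finger opening in m; "grasp_force": force on a finger pad.
Only numpy, scipy, OpenCV 4.12 (cv2) and the standard library are available. Lean on these libraries where they do the work, as an engineer would, in place of code of your own. Each camera call takes 0.05 s, during which the arm holds its last target. There are 200 camera calls.

## Working session

There is one attempt and no reset: what is moved stays moved. The work goes in short steps, Python scripts to look and compute and a tool call to move; the robot and the scene stay as the last step left them, time stands still between calls to the robot, and variables do not carry over. Pictures are saved under pics/ and viewed, at most 10 in all, crops included, and the job is handed in when it is done.

Besides the shell and the picture viewer there is one more tool, called after "Emit:" by a JSON object that holds its "method" and its "body". servo_tool: Moves the arm, as the interface text tells. Its arguments: {"type":"object","properties":{"plan":{"type":"array","items":{"type":"object","properties":{"xyz":{"type":"array","items":{"type":"number"}},"twist":{"type":"array","items":{"type":"number"}},"jaw":{"type":"number"}}}},"newtons":{"type":"number"}},"required":["plan"]}

```bash
mkdir -p pics; python3 - <<'E'
from cell import env
import cv2,numpy as np,pickle
d={}
for n in ("scene","top"):
    c=env.read_camera(n); d[n]=c
    cv2.imwrite(f"pics/{n}0.png",c["img"][:,:,::-1]); print(n,c["camera_matrix"].tolist(),c["k1"],(-c["R"].T@c["t"]).round(3),c["R"].round(2).tolist())
pickle.dump(d,open("c0.pkl","wb"))
print(env.get_obs())
E
```

```text
scene [[447.51805333439216, 0.0, 315.8596207152925], [0.0, 447.51805333439216, 201.8658699878889], [0.0, 0.0, 1.0]] -0.07914547427584677 [ 1.327 -0.485  0.927] [[0.45, 0.9, -0.0], [0.58, -0.29, -0.76], [-0.68, 0.34, -0.65]]
top [[425.57009674014296, 0.0, 312.4128027222679], [0.0, 425.57009674014296, 202.411677351788], [0.0, 0.0, 1.0]] 0.018528535302457894 [ 0.394 -0.044  1.528] [[-0.03, -1.0, 0.0], [-1.0, 0.03, -0.07], [0.07, -0.0, -1.0]]
{'time_s': 0.1, 'qpos': array([70.3054076 , 18.4313982 , -4.01560595, 83.16211074,  1.29480316,
       78.53900771, -3.26133913]), 'joint_velocities': array([-0.05465471, -0.13783267, -0.03507667, -0.13016459, -0.01146137,
        0.13966183, -0.00697896]), 'effort': array([ 2.71528861e-04, -4.92390275e+01, -4.05135881e-01, -3.13369453e+01,
       -6.26147445e-02,  3.34080728e-02,  7.45278830e-04]), 'tool_pos': array([ 0.22757806, -0.60869088,  0.40386019]), 'tool_rot': array([-1.79912692e+02,  4.88692732e-03,  2.05027543e+01]), 'force': array([-0.43899395,  0.06584913, -0.12875376]), 'wrist_torque': array([ 0.07243588,  0.01365289, -0.01587508]), 'grasp_force': 0.0, 'grip_width': 0.0869267206283989}
```

View pics/scene0.png

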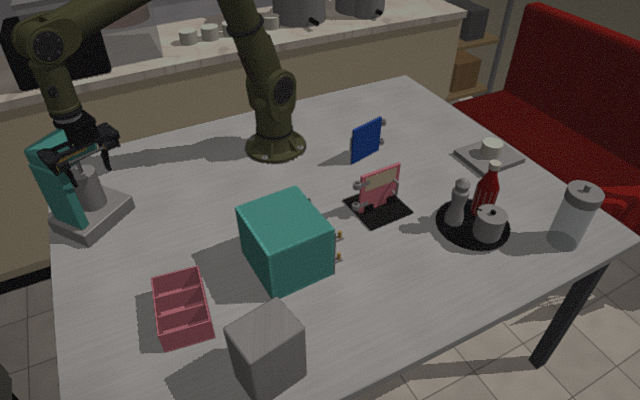

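View pics/top0.png

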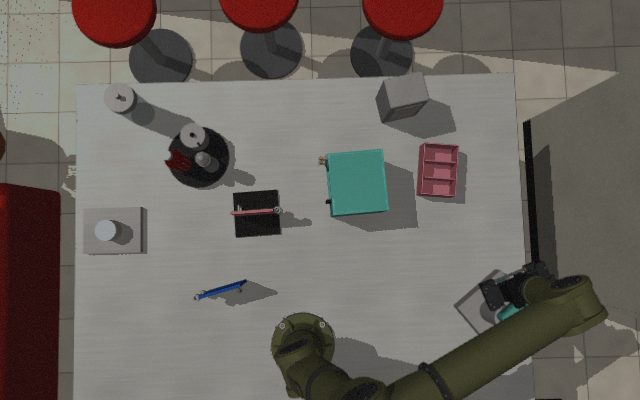

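The scene shows the cupboard with its front and brass pins on the left, as seen from the robot (top view about (323,160)). The pink door stands in the pad around top (257,211), with its knuckles on the right end (278,210) and its handle on the far side. The blue decoy is at (220,290).

```bash
cat > h.py <<'E'
import numpy as np,cv2
def und(c,p):
    K=c["camera_matrix"]; q=(np.atleast_2d(p)-K[:2,2])/[K[0,0],K[1,1]]
    u=q.copy()
    for _ in range(8): u=q/(1+c["k1"]*(u**2).sum(1,keepdims=True))
    return u
def ray(c,p):
    u=und(c,p); d=np.c_[u,np.ones(len(u))]@c["R"]; return -c["R"].T@c["t"],d
def plane(c,p,z):
    o,d=ray(c,p); return o+d*((z-o[2])/d[:,2:])
def proj(c,X):
    x=np.atleast_2d(X)@c["R"].T+c["t"]; u=x[:,:2]/x[:,2:]
    u=u*(1+c["k1"]*(u**2).sum(1,keepdims=True)); return u*np.diag(c["camera_matrix"])[:2]+c["camera_matrix"][:2,2]
def tri(ca,pa,cb,pb):
    A=[];b=[]
    for c,p in((ca,pa),(cb,pb)):
        o,d=ray(c,p); d=d[0]/np.linalg.norm(d[0]); P=np.eye(3)-np.outer(d,d); A.append(P);b.append(P@o)
    return np.linalg.lstsq(np.vstack(A),np.hstack(b),rcond=None)[0]
def mask(img,lo,hi):
    h=cv2.cvtColor(img,cv2.COLOR_RGB2HSV); return cv2.inRange(h,np.array(lo),np.array(hi))
def big(m,roi):
    x0,y0,x1,y1=roi; z=np.zeros_like(m); z[y0:y1,x0:x1]=m[y0:y1,x0:x1]
    return max(cv2.findContours(z,cv2.RETR_EXTERNAL,cv2.CHAIN_APPROX_NONE)[0],key=cv2.contourArea)
E
python3 - <<'E'
import pickle,cv2,numpy as np
from h import *
d=pickle.load(open("c0.pkl","rb")); t=d["top"]; s=d["scene"]
m=mask(t["img"],(75,80,60),(95,255,255)); c=big(m,(310,130,410,240))
r=cv2.minAreaRect(c); b=cv2.boxPoints(r); print("cup",r,"\n",plane(t,b,.17).round(4))
ap=cv2.approxPolyDP(c,4,True)[:,0]; print(ap.tolist(), plane(t,ap.astype(float),.17).round(3).tolist())
m=mask(t["img"],(165,50,60),(180,255,255))|mask(t["img"],(0,50,60),(6,255,255)); c=big(m,(225,190,290,235)); r=cv2.minAreaRect(c); print("door",r,plane(t,cv2.boxPoints(r),.148).round(4).tolist())
A=cv2.resize(t["img"][135:240,225:395],None,fx=4.6,fy=4.6,interpolation=cv2.INTER_CUBIC)
B=cv2.resize(s["img"][155:300,230:420],None,fx=4,fy=4,interpolation=cv2.INTER_CUBIC)
cv2.imwrite("pics/a.png",A[:,:,::-1]);cv2.imwrite("pics/b.png",B[:,:,::-1])
E
```

```text
cup ((356.44805908203125, 181.9012451171875), (62.55735397338867, 58.268062591552734), 84.05313110351562) 
 [[ 0.6415 -0.0916  0.17  ]
 [ 0.6558 -0.2789  0.17  ]
 [ 0.4545 -0.2917  0.17  ]
 [ 0.4405 -0.1061  0.17  ]]
[[382, 149], [327, 154], [331, 216], [388, 209]] [[0.652, -0.278, 0.17], [0.641, -0.1, 0.17], [0.441, -0.107, 0.17], [0.458, -0.29, 0.17]]
door ((251.41177368164062, 211.85293579101562), (4.985272407531738, 43.026737213134766), 85.60128784179688) [[0.4669, 0.2195, 0.148], [0.4737, 0.0803, 0.148], [0.4575, 0.0795, 0.148], [0.4508, 0.2185, 0.148]]
```

View pics/a.png

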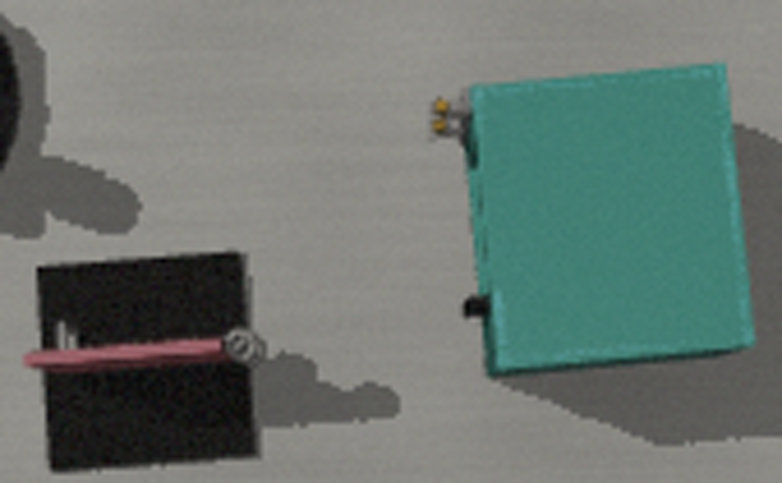

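View pics/b.png

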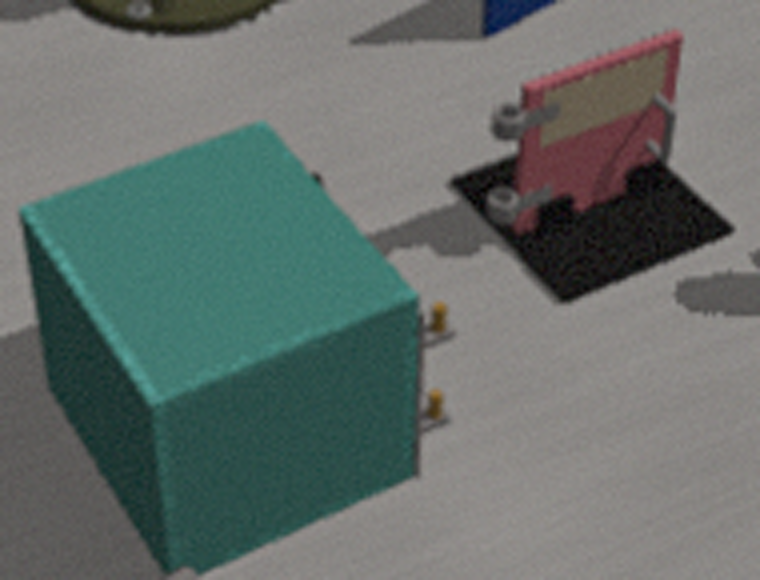

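The crops show the upper pin tip at crop (441,105) and the lower at (438,126). The handle is on the far side of the door and the knuckle tube at (243,346). Next I'll refine the yaws and the pin positions.

```bash
python3 - <<'E'
import pickle,cv2,numpy as np
from h import *
d=pickle.load(open("c0.pkl","rb")); t=d["top"]; s=d["scene"]
c=big(mask(t["img"],(75,80,60),(95,255,255)),(310,130,410,240))[:,0].astype(float)
P=plane(t,c,.17)[:,:2]
cs=np.array([[.652,-.278],[.641,-.1],[.441,-.107],[.458,-.29]])
L=[]
for i in range(4):
    a,b=cs[i],cs[(i+1)%4]; u=(b-a)/np.linalg.norm(b-a); n=np.array([-u[1],u[0]])
    k=(abs((P-a)@n)<.008)&((P-a)@u>.03)&((b-P)@u>.03)
    l=cv2.fitLine(P[k].astype(np.float32),cv2.DIST_HUBER,0,.01,.01).ravel(); L.append(l); print(i,np.degrees(np.arctan2(l[1],l[0])).round(2),l[2:].round(4))
# pins
for n,c,roi in(("top",t,(315,150,328,166)),("scene",s,(332,225,345,262))):
    m=mask(c["img"],(12,90,60),(32,255,255)); z=np.zeros_like(m); x0,y0,x1,y1=roi; z[y0:y1,x0:x1]=m[y0:y1,x0:x1]
    k,lab,st,ce=cv2.connectedComponentsWithStats(z)
    for i in range(1,k):
        w=np.argwhere(lab==i)[:,::-1]
        print(n,st[i],ce[i].round(2), plane(t,ce[i],.143).round(4) if n=="top" else "", plane(t,ce[i],.063).round(4) if n=="top" else "")
# door: top face line and knuckle
m=mask(t["img"],(165,50,60),(180,255,255))|mask(t["img"],(0,50,60),(6,255,255)); c=big(m,(225,190,290,235))[:,0].astype(float)
z=np.argwhere(m[190:235,225:290])[:,::-1]+[225,190.]; Q=plane(t,z,.148)[:,:2]
l=cv2.fitLine(Q.astype(np.float32),cv2.DIST_HUBER,0,.01,.01).ravel(); print("door line",np.degrees(np.arctan2(l[1],l[0])),l, Q.min(0),Q.max(0))
for x in range(228,286,4):
  col=t["img"][203:222,x].astype(int); print(x,(col[:,0]-col[:,1]).tolist())
E
```

```text
0 -86.2 [ 0.6475 -0.2019]
1 3.08 [ 0.5435 -0.101 ]
2 -86.4 [ 0.4494 -0.1983]
3 3.88 [ 0.5544 -0.2837]
top [320 157   2   3   6] [320.5 158. ] [[ 0.6329 -0.0799  0.143 ]] [[ 0.6467 -0.0819  0.063 ]]
top [319 161   3   3   7] [320.   161.71] [[ 0.6206 -0.0778  0.143 ]] [[ 0.6337 -0.0798  0.063 ]]
scene [338 231   4   7  19] [339.26 234.11]  
scene [337 253   3   7  16] [338.31 256.19]  
door line -87.68205 [ 0.04044474 -0.99918175  0.4624853   0.14794591] [0.45278614 0.07959092] [0.47307558 0.21891521]
228 [2, 0, 1, -1, 2, 4, 2, 1, 4, 3, 1, 2, -1, 1, 2, 1, 1, -1, 2]
232 [3, 2, -1, 0, 2, 1, 1, 1, 24, 51, 56, 41, 4, 2, 1, 0, 1, 2, 3]
236 [-5, -1, 3, 2, 1, 2, 4, 16, 45, 54, 49, 26, 27, 4, 2, -3, 1, 2, 1]
240 [3, 1, 2, 5, 0, 3, 3, 6, 55, 55, 52, 27, 27, 4, -3, 1, 1, 2, 5]
244 [0, -4, 2, 6, 1, 5, 4, 19, 52, 55, 48, 26, 21, 8, 2, -7, 3, -1, -1]
248 [4, 0, 1, 7, 7, 3, 5, 37, 52, 49, 31, 25, 13, 3, 1, -1, -5, 7, -1]
252 [3, 1, 3, -1, 0, 0, 14, 48, 55, 55, 28, 23, 0, 4, 7, -1, 1, -5, 3]
256 [1, -2, 5, 5, 2, 1, 18, 54, 53, 48, 30, 29, -2, 2, -4, -5, 3, -6, 6]
260 [1, 0, 5, 1, 0, 10, 35, 54, 47, 34, 27, 20, 7, -1, 0, 0, -1, 0, -5]
264 [-1, -2, 2, 8, 3, 14, 53, 55, 52, 24, 29, 10, 2, 0, 6, 1, 5, 5, 8]
268 [0, 2, -6, -3, 4, 19, 53, 57, 57, 26, 27, 4, 1, 8, 8, 0, -1, 7, 0]
272 [-5, 3, -4, 0, 1, 26, 48, 50, 37, 29, 22, 2, 4, 0, -4, 0, 5, -8, 6]
276 [7, 4, 0, 4, 3, 2, 2, 3, -1, 2, 0, -7, 0, 0, 5, -2, -2, 1, 0]
280 [1, 1, 1, -1, 2, 2, 3, 4, -2, 3, 3, 1, 0, 0, 2, -1, 1, -3, 1]
284 [1, 3, 1, 0, 2, 1, 0, 0, 2, 0, 2, 1, 1, -1, 1, -3, -1, 0, 0]
```

```bash
python3 - <<'E'
import pickle,cv2,numpy as np
from h import *
d=pickle.load(open("c0.pkl","rb")); t=d["top"]
im=t["img"].astype(float); D=im[...,0]-im[...,1]
pts=[]
for x in range(232,275):
    w=np.clip(D[200:224,x]-32,0,25); w[w<5]=0
    if w.sum()>40: pts.append((x,(w*np.arange(200,224)).sum()/w.sum()))
Q=plane(t,np.array(pts),.148); l=cv2.fitLine(Q[:,:2].astype(np.float32),cv2.DIST_HUBER,0,.01,.01).ravel()
print(np.degrees(np.arctan2(l[1],l[0])),l,Q[0],Q[-1],np.linalg.norm(Q[0]-Q[-1]))
E
```

```text
-87.45649 [ 0.04437796 -0.9990148   0.46415573  0.15209243] [0.46092125 0.21238697 0.148     ] [0.46689669 0.08591697 0.148     ] 0.1266110855584525
```

Emit:
{"method": "servo_tool", "body": {"plan": [{"xyz": [36.3,-19.4,-2.6],"twist": [0,0,-36.5],"jaw": 0},{"xyz": [36.3,-19.4,-2.6],"twist": [0,0,-36.5],"jaw": 0},{"xyz": [36.3,-19.4,-2.6],"twist": [0,0,-36.5],"jaw": 0},{"xyz": [36.3,-19.4,-2.6],"twist": [0,0,-36.5],"jaw": 0},{"xyz": [36.3,-19.4,-2.6],"twist": [0,0,-36.5],"jaw": 0},{"xyz": [36.3,-19.4,-2.6],"twist": [0,0,-36.5],"jaw": 0},{"xyz": [36.3,-19.4,-2.6],"twist": [0,0,-36.5],"jaw": 0},{"xyz": [36.3,-19.4,-2.6],"twist": [0,0,-36.5],"jaw": 0},{"xyz": [36.3,-19.4,-2.6],"twist": [0,0,-36.5],"jaw": 0},{"xyz": [36.3,-19.4,-2.6],"twist": [0,0,-36.5],"jaw": 0}]}}

```text
time_s: 0.93
tool_pos: [0.501, -0.2974, 0.4307]
tool_rot: [-180.0, -0.0, 57.1]
force: [1.7, -0.4, -0.3]
grip_width: 0.0873
grasp_force: 0.0
```

```bash
cat > go.py <<'E'
# usage: go.py x y z yaw  -> shift (cm, tool axes) and twist to reach a tool-down pose
import sys,numpy as np
from scipy.spatial.transform import Rotation as R
from cell import env
o=env.get_obs(); a=R.from_euler("xyz",o["tool_rot"],degrees=True)
x,y,z,w=map(float,sys.argv[1:5]); b=R.from_euler("xyz",[180,0,w],degrees=True)
print("at",o["time_s"],o["tool_pos"].round(4),o["tool_rot"].round(2),"F",o["force"].round(1),"grip",round(o["grip_width"],4),round(o["grasp_force"],1),"J",o["qpos"].round(0))
print("xyz",(100*a.inv().apply(np.array([x,y,z])-o["tool_pos"])).round(2),"twist",(a.inv()*b).as_rotvec(degrees=True).round(2))
E
python3 go.py .47 .10 .43 93
```

```text
at 0.9333 [ 0.501  -0.2974  0.4307] [-1.7998e+02 -2.0000e-02  5.7070e+01] F [ 1.7 -0.4 -0.3] grip 0.0873 0.0 J [ 48.  11. -23.  90.   4.  80.  -8.]
xyz [ 31.67 -24.2    0.09] twist [-1.000e-02 -3.000e-02 -3.593e+01]
```

Emit:
{"method": "servo_tool", "body": {"plan": [{"xyz": [31.67,-24.2,0],"twist": [0,0,-35.9],"jaw": 0},{"xyz": [31.67,-24.2,0],"twist": [0,0,-35.9],"jaw": 0},{"xyz": [31.67,-24.2,0],"twist": [0,0,-35.9],"jaw": 0},{"xyz": [31.67,-24.2,0],"twist": [0,0,-35.9],"jaw": 0},{"xyz": [31.67,-24.2,0],"twist": [0,0,-35.9],"jaw": 0},{"xyz": [31.67,-24.2,0],"twist": [0,0,-35.9],"jaw": 0},{"xyz": [31.67,-24.2,0],"twist": [0,0,-35.9],"jaw": 0},{"xyz": [31.67,-24.2,0],"twist": [0,0,-35.9],"jaw": 0},{"xyz": [31.67,-24.2,0],"twist": [0,0,-35.9],"jaw": 0},{"xyz": [31.67,-24.2,0],"twist": [0,0,-35.9],"jaw": 0}]}}

```text
time_s: 1.77
tool_pos: [0.4677, 0.1026, 0.4308]
tool_rot: [180.0, -0.1, 93.2]
force: [0.9, 0.4, -0.5]
grip_width: 0.0872
grasp_force: 0.0
```

```bash
python3 go.py .464 .149 .43 93; python3 - <<'E'
from cell import env
import cv2,pickle
c=env.read_camera("wrist"); pickle.dump(c,open("w1.pkl","wb")); cv2.imwrite("pics/w1.png",c["img"][:,:,::-1]); print((-c["R"].T@c["t"]).round(3),c["R"].round(2).tolist(),c["camera_matrix"][0,0],c["k1"])
E
```

```text
at 1.7667 [0.4677 0.1026 0.4308] [ 1.7999e+02 -5.0000e-02  9.3220e+01] F [ 0.9  0.4 -0.5] grip 0.0872 0.0 J [ 31.  -2. -45. 103.  -2.  79. -10.]
xyz [ 4.65 -0.11  0.08] twist [ 0.01 -0.05  0.22]
[0.464 0.172 0.41 ] [[1.0, 0.06, -0.0], [0.05, -0.97, 0.25], [0.01, -0.25, -0.97]] 339.6501968847585 0.01589926630647758
```

View pics/w1.png

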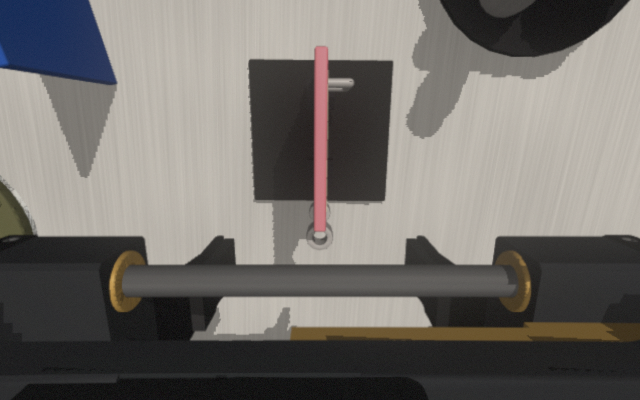

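The wrist view shows the door edge-on, from its free end at (321,46) to its knuckle at (320,235). The handle is at (340,85). I'll measure the line and the bore here, then look at the pins with the same camera.

```bash
python3 - <<'E'
import pickle,cv2,numpy as np
from h import *
c=pickle.load(open("w1.pkl","rb")); im=c["img"]
m=mask(im,(160,60,60),(180,255,255))|mask(im,(0,60,60),(8,255,255))
pts=[]
for r in range(42,236,8):
    x=np.where(m[r,300:345])[0]+300
    if len(x): pts.append(((x.min()+x.max())/2,r,len(x)))
pts=np.array(pts); print(pts[::3].tolist())
ys=np.where(m[:,316:326].any(1))[0]; print("rows",ys.min(),ys.max())
Q=plane(c,pts[:,:2],.148); l=cv2.fitLine(Q[:,:2].astype(np.float32),cv2.DIST_HUBER,0,.01,.01).ravel(); print(np.degrees(np.arctan2(l[1],l[0])),l)
print("free end top",plane(c,[321,45.5],.148),"near end",plane(c,[320,ys.max()],.148))
print("bore",plane(c,[320,236],.129))
B=cv2.resize(im[195:265,280:360],None,fx=7,fy=7,interpolation=cv2.INTER_CUBIC); cv2.imwrite("pics/k.png",B[:,:,::-1])
E
```

```text
[[321.0, 50.0, 13.0], [321.0, 74.0, 15.0], [320.0, 98.0, 15.0], [320.0, 122.0, 15.0], [320.0, 146.0, 15.0], [320.0, 170.0, 15.0], [319.5, 194.0, 14.0], [319.5, 218.0, 12.0]]
rows 46 231
-87.3154 [ 0.04683791 -0.9989025   0.46448982  0.15852731]
free end top [[0.46162169 0.22145566 0.148     ]] near end [[0.46861932 0.08336602 0.148     ]]
bore [[0.46923045 0.07230958 0.129     ]]
```

View pics/k.png

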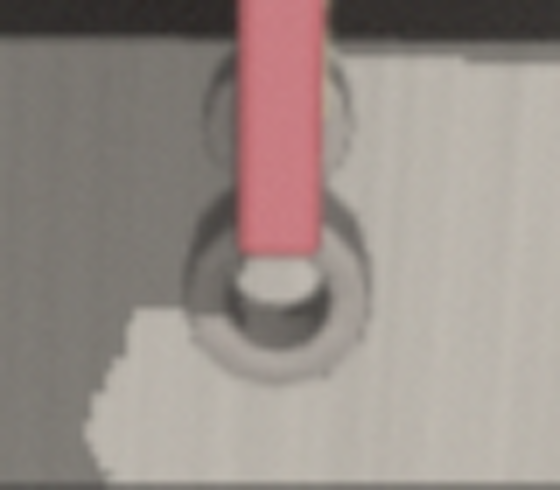

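```bash
python3 - <<'E'
import pickle
from h import *
c=pickle.load(open("w1.pkl","rb"))
for p,k in(((319.9,249.8),12),((319.9,245.0),6.5),((306.7,236.5),0),((333,236.5),0)):
    print(plane(c,p,.129)[0]+np.array([-.047,.999,0])*k/1000)
E
python3 go.py .632 -.045 .435 93.2
```

```text
[0.46929644 0.07142085 0.129     ]
[0.46930372 0.0704346  0.129     ]
[0.45764303 0.07119855 0.129     ]
[0.48060641 0.07248402 0.129     ]
at 1.8167 [0.4672 0.1062 0.431 ] [ 1.7997e+02 -1.7000e-01  9.3510e+01] F [-0.4  3.7  0.7] grip 0.0871 0.0 J [ 31.  -2. -45. 103.  -2.  79. -10.]
xyz [-16.1   15.52  -0.44] twist [ 0.03 -0.17  0.31]
```

Emit:
{"method": "servo_tool", "body": {"plan": [{"xyz": [-16,15.5,-0.4],"twist": [0,0,0],"jaw": 0},{"xyz": [-16,15.5,-0.4],"twist": [0,0,0],"jaw": 0},{"xyz": [-16,15.5,-0.4],"twist": [0,0,0],"jaw": 0},{"xyz": [-16,15.5,-0.4],"twist": [0,0,0],"jaw": 0},{"xyz": [-16,15.5,-0.4],"twist": [0,0,0],"jaw": 0},{"xyz": [-16,15.5,-0.4],"twist": [0,0,0],"jaw": 0},{"xyz": [-16,15.5,-0.4],"twist": [0,0,0],"jaw": 0},{"xyz": [-16,15.5,-0.4],"twist": [0,0,0],"jaw": 0},{"xyz": [-16,15.5,-0.4],"twist": [0,0,0],"jaw": 0}]}}

```text
time_s: 2.57
tool_pos: [0.6316, -0.0534, 0.4344]
tool_rot: [-179.9, -0.1, 93.0]
force: [-1.4, 1.0, -0.5]
grip_width: 0.087
grasp_force: 0.0
```

```bash
python3 go.py .4645 .150 .43 92.7; python3 - <<'E'
from cell import env
import cv2,pickle,numpy as np
from h import *
c=env.read_camera("wrist"); pickle.dump(c,open("w2.pkl","wb"))
m=mask(c["img"],(12,90,60),(32,255,255)); k,lab,st,ce=cv2.connectedComponentsWithStats(m)
p=proj(c,[[.633,-.08,.145],[.633,-.08,.065]]); print(p)
for i in range(1,k):
    if st[i,4]>15 and st[i,1]<290: print(st[i],ce[i],plane(c,ce[i],.145),plane(c,ce[i],.065))
x,y=p[0].astype(int); a=max(y-75,0)
B=cv2.resize(c["img"][a:a+110,x-70:x+70],None,fx=5,fy=5,interpolation=cv2.INTER_CUBIC); cv2.imwrite("pics/p.png",B[:,:,::-1]); print("crop origin",x-70,a)
E
```

```text
at 2.5667 [ 0.6316 -0.0534  0.4344] [-1.7993e+02 -5.0000e-02  9.2990e+01] F [-1.4  1.  -0.5] grip 0.087 0.0 J [ 32.  20. -39.  82.  12.  83.  -3.]
xyz [ 21.18 -15.63   0.48] twist [-0.07 -0.05  0.29]
[[320.70888951 236.76993809]
 [320.68293472 211.22902102]]
[318 202   9  12  81] [322.13580247 207.65432099] [[ 0.63285025 -0.0547912   0.145     ]] [[ 0.63433419 -0.07598959  0.065     ]]
[318 223  11  17 144] [322.65972222 231.40277778] [[ 0.63437504 -0.07519435  0.145     ]] [[ 0.63631356 -0.10247542  0.065     ]]
[ 109  251   36   61 1091] [122.60494959 281.0659945 ] [[ 0.46459376 -0.12911565  0.145     ]] [[ 0.41591638 -0.17247195  0.065     ]]
[496 251  35  61 878] [518.1070615  280.06378132] [[ 0.8042789  -0.11023923  0.145     ]] [[ 0.85686986 -0.14796801  0.065     ]]
crop origin 250 161
```

View pics/p.png

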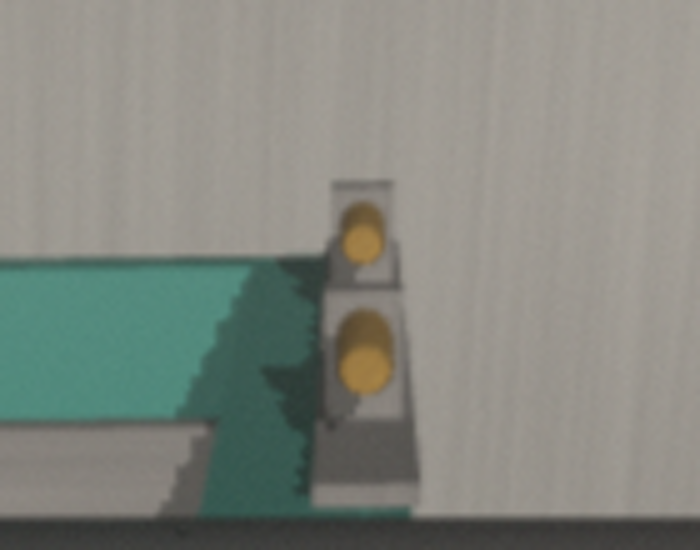

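The wrist crop shows the upper pin's tip disc at crop (366,371) and the lower's at (363,245), both clear of the post.

```bash
python3 - <<'E'
import pickle
from h import *
c=pickle.load(open("w2.pkl","rb"))
print(plane(c,(322.8,234.8),.145),plane(c,(322.2,209.6),.065), -c["R"].T@c["t"])
for p in ((331/5+250,181/5+161),(393/5+250,181/5+161)): print("lowbr",plane(c,p,.045))
for p in ((322/5+250,290/5+161),(401/5+250,290/5+161)): print("upbr",plane(c,p,.125))
w=pickle.load(open("w1.pkl","rb"));print(plane(w,(319.4,249.4),.129)+np.array([-.047,.999,0])*.012,plane(w,(319.4,244.6),.129)+np.array([-.047,.999,0])*.0065)
E
```

```text
[[ 0.63465217 -0.07817144  0.145     ]] [[ 0.63451626 -0.07812231  0.065     ]] [0.62787265 0.01631472 0.41334461]
lowbr [[ 0.62746537 -0.06960998  0.045     ]]
lowbr [[ 0.64124909 -0.06889161  0.045     ]]
upbr [[ 0.62693012 -0.0708347   0.125     ]]
upbr [[ 0.64090976 -0.0701036   0.125     ]]
[[0.46883447 0.07177311 0.129     ]] [[0.46884355 0.07078418 0.129     ]]
```

Emit:
{"method": "servo_tool", "body": {"plan": [{"xyz": [21.1,-15.6,2.5],"twist": [0,0,0.3],"jaw": 0},{"xyz": [21.1,-15.6,2.5],"twist": [0,0,0.3],"jaw": 0},{"xyz": [21.1,-15.6,2.5],"twist": [0,0,0.3],"jaw": 0},{"xyz": [21.1,-15.6,2.5],"twist": [0,0,0.3],"jaw": 0},{"xyz": [21.1,-15.6,2.5],"twist": [0,0,0.3],"jaw": 0},{"xyz": [21.1,-15.6,2.5],"twist": [0,0,0.3],"jaw": 0},{"xyz": [21.1,-15.6,2.5],"twist": [0,0,0.3],"jaw": 0},{"xyz": [21.1,-15.6,2.5],"twist": [0,0,0.3],"jaw": 0},{"xyz": [21.1,-15.6,2.5],"twist": [0,0,0.3],"jaw": 0},{"xyz": [21.1,-15.6,2.5],"twist": [0,0,0.3],"jaw": 0}]}}

```text
time_s: 3.45
tool_pos: [0.4658, 0.1476, 0.41]
tool_rot: [179.9, 0.1, 92.6]
force: [0.5, -0.3, 0.1]
grip_width: 0.0869
grasp_force: 0.0
```

```bash
python3 go.py .465 .150 .300 92.7
```

```text
at 3.45 [0.4658 0.1476 0.41  ] [1.7993e+02 8.0000e-02 9.2560e+01] F [ 0.5 -0.3  0.1] grip 0.0869 0.0 J [ 27.   0. -48. 104.   0.  76. -18.]
xyz [ 0.26 -0.08 11.  ] twist [ 0.07  0.08 -0.14]
```

Emit:
{"method": "servo_tool", "body": {"plan": [{"xyz": [0.3,-0.1,3],"twist": [0,0,-0.1],"jaw": 0.3},{"xyz": [0.3,-0.1,6],"twist": [0,0,-0.1],"jaw": 0.4},{"xyz": [0.3,-0.1,9],"twist": [0,0,-0.1],"jaw": 0.4},{"xyz": [0.3,-0.1,11],"twist": [0,0,-0.1],"jaw": 0.4},{"xyz": [0.3,-0.1,11],"twist": [0,0,-0.1],"jaw": 0.4},{"xyz": [0.3,-0.1,11],"twist": [0,0,-0.1],"jaw": 0.4},{"xyz": [0.3,-0.1,11],"twist": [0,0,-0.1],"jaw": 0.6},{"xyz": [0.3,-0.1,11],"twist": [0,0,-0.1],"jaw": 0.8},{"xyz": [0.3,-0.1,11],"twist": [0,0,-0.1],"jaw": 1},{"xyz": [0.3,-0.1,11],"twist": [0,0,-0.1],"jaw": 1}], "newtons": 40}}

```text
time_s: 4.28
tool_pos: [0.465, 0.1513, 0.3009]
tool_rot: [179.9, 0.0, 92.7]
force: [0.2, 0.1, -0.1]
grip_width: 0.0332
grasp_force: 0.0
```

Emit:
{"method": "servo_tool", "body": {"plan": [{"xyz": [0,0,0],"twist": [0,0,0],"jaw": 1},{"xyz": [0,0,0],"twist": [0,0,0],"jaw": 1},{"xyz": [0,0,0],"twist": [0,0,0],"jaw": 1},{"xyz": [0,0,0],"twist": [0,0,0],"jaw": 1}]}}

```text
time_s: 4.62
tool_pos: [0.4646, 0.1513, 0.2998]
tool_rot: [180.0, 0.0, 92.7]
force: [0.3, -0.0, 0.5]
grip_width: 0.0097
grasp_force: 40.0
```

Emit:
{"method": "servo_tool", "body": {"plan": [{"xyz": [0,0,-0.8],"twist": [0,0,0],"jaw": 1},{"xyz": [0,0,-1.6],"twist": [0,0,0],"jaw": 1},{"xyz": [0,0,-2.4],"twist": [0,0,0],"jaw": 1},{"xyz": [0,0,-3.2],"twist": [0,0,0],"jaw": 1},{"xyz": [0,0,-4.0],"twist": [0,0,0],"jaw": 1},{"xyz": [0,0,-4.9],"twist": [0,0,0],"jaw": 1},{"xyz": [0,0,-4.9],"twist": [0,0,0],"jaw": 1},{"xyz": [0,0,-4.9],"twist": [0,0,0],"jaw": 1}]}}

```text
time_s: 5.28
tool_pos: [0.4647, 0.1513, 0.3494]
tool_rot: [179.9, 0.0, 92.7]
force: [-0.7, -0.5, -2.6]
grip_width: 0.0098
grasp_force: 40.0
```

```bash
python3 go.py .628 .052 .349 92.7
```

```text
at 5.2833 [0.4647 0.1513 0.3494] [1.7992e+02 1.0000e-02 9.2690e+01] F [-0.7 -0.5 -2.6] grip 0.0098 40.0 J [ 26.   3. -49. 108.   3.  69. -20.]
xyz [-10.68  15.85   0.06] twist [ 0.08  0.01 -0.01]
```

Emit:
{"method": "servo_tool", "body": {"plan": [{"xyz": [-1.3,2,0],"twist": [0,0,0],"jaw": 1},{"xyz": [-3.3,5,0],"twist": [0,0,0],"jaw": 1},{"xyz": [-5.4,8,0],"twist": [0,0,0],"jaw": 1},{"xyz": [-7.4,11,0],"twist": [0,0,0],"jaw": 1},{"xyz": [-9.4,14,0],"twist": [0,0,0],"jaw": 1},{"xyz": [-10.4,15.4,0],"twist": [0,0,0],"jaw": 1},{"xyz": [-10.7,15.85,0],"twist": [0,0,0],"jaw": 1},{"xyz": [-10.7,15.85,0],"twist": [0,0,0],"jaw": 1},{"xyz": [-10.7,15.85,0],"twist": [0,0,0],"jaw": 1}]}}

```text
time_s: 6.03
tool_pos: [0.6271, 0.0527, 0.3479]
tool_rot: [-179.9, -0.1, 92.8]
force: [-0.3, 0.9, -3.2]
grip_width: 0.0099
grasp_force: 40.0
```

```bash
python3 go.py .6304 .0019 .344 92.7; python3 - <<'E'
from cell import env
import cv2,pickle,numpy as np
d={n:env.read_camera(n) for n in("scene","top","wrist")}; pickle.dump(d,open("c3.pkl","wb"))
f=lambda a,k:cv2.resize(a,None,fx=k,fy=k,interpolation=cv2.INTER_CUBIC)
s=d["scene"]["img"][130:290,250:420]; 
A=f(s,2.35); B=f(d["wrist"]["img"],.6); 
C=np.zeros((600,790,3),np.uint8); C[:A.shape[0],:A.shape[1]]=A; C[400:,:0]=0
w=B[:,:385]; C[:w.shape[0],402:402+w.shape[1]]=w
t=f(d["top"]["img"][140:200,260:340],3.7); C[376:376+t.shape[0],:t.shape[1]]=t[:224]
cv2.imwrite("pics/s3.png",C[:,:,::-1])
E
```

```text
at 6.0333 [0.6271 0.0527 0.3479] [-1.7987e+02 -7.0000e-02  9.2750e+01] F [-0.3  0.9 -3.2] grip 0.0099 40.0 J [ 26.  23. -42.  89.  16.  74. -16.]
xyz [-5.09  0.08  0.39] twist [-0.13 -0.07  0.05]
```

View pics/s3.png

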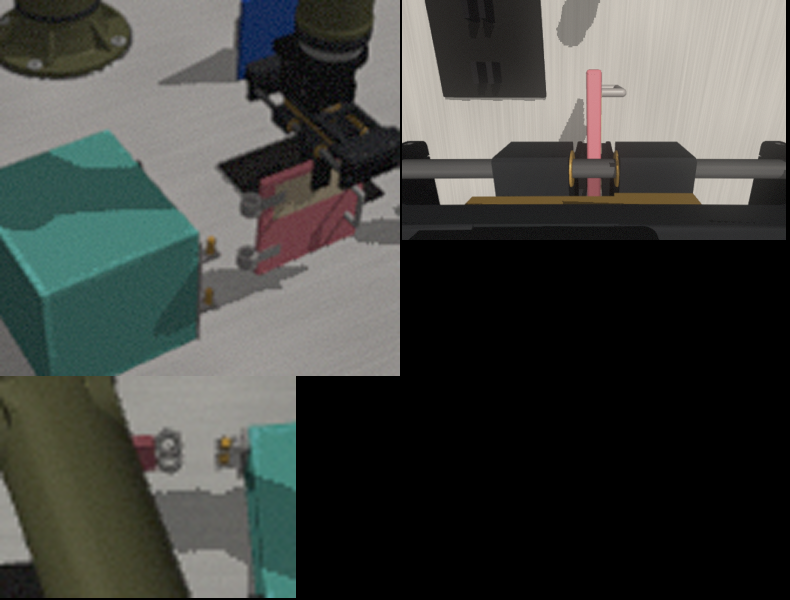

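The door is held upright, with both knuckles about 50 mm in front of the pins and lined up with them, so I'll bring it in level.

Emit:
{"method": "servo_tool", "body": {"plan": [{"xyz": [-1,0.05,0.1],"twist": [0,0,0],"jaw": 1},{"xyz": [-2,0.05,0.2],"twist": [0,0,0],"jaw": 1},{"xyz": [-3,0.05,0.3],"twist": [0,0,0],"jaw": 1},{"xyz": [-4,0.05,0.4],"twist": [0,0,0],"jaw": 1},{"xyz": [-4.7,0.05,0.4],"twist": [0,0,0],"jaw": 1},{"xyz": [-5.1,0.05,0.4],"twist": [0,0,0],"jaw": 1},{"xyz": [-5.1,0.05,0.4],"twist": [0,0,0],"jaw": 1},{"xyz": [-5.1,0.05,0.4],"twist": [0,0,0],"jaw": 1},{"xyz": [-5.1,0.05,0.4],"twist": [0,0,0],"jaw": 1}]}}

```text
time_s: 6.93
tool_pos: [0.6307, 0.0015, 0.3448]
tool_rot: [180.0, -0.0, 92.7]
force: [-0.2, 0.1, -3.5]
grip_width: 0.0096
grasp_force: 40.0
```

```bash
python3 go.py .6304 .0019 .344 92.7; python3 - <<'E'
from cell import env
import cv2,pickle,numpy as np
from h import *
d={n:env.read_camera(n) for n in("scene","top")}; pickle.dump(d,open("c4.pkl","wb"))
f=lambda a,k:cv2.resize(a,None,fx=k,fy=k,interpolation=cv2.INTER_CUBIC)
A=f(d["scene"]["img"][200:275,310:375],8); B=f(d["top"]["img"][145:172,300:335],7)
C=np.zeros((600,790,3),np.uint8); C[:A.shape[0],:A.shape[1]]=A; C[:B.shape[0],530:530+B.shape[1]]=B
cv2.imwrite("pics/s4.png",C[:,:,::-1])
P=np.array([[.6346,-.0781,z] for z in(.145,.125,.065,.045,.155,.173,.075,.093)])
print(((proj(d["scene"],P)-[310,200])*8).round(0).tolist()); print(((proj(d["top"],P)-[300,145])*7+[530,0]).round(0).tolist())
E
```

```text
at 6.9333 [0.6307 0.0015 0.3448] [ 1.800e+02 -2.000e-02  9.275e+01] F [-0.2  0.1 -3.5] grip 0.0096 40.0 J [ 30.  23. -41.  89.  16.  73. -11.]
xyz [ 0.04 -0.03  0.08] twist [ 0.   -0.02  0.05]
[[238.0, 241.0], [236.0, 286.0], [230.0, 416.0], [228.0, 458.0], [238.0, 218.0], [240.0, 175.0], [231.0, 395.0], [233.0, 357.0]]
[[670.0, 87.0], [669.0, 94.0], [667.0, 115.0], [666.0, 121.0], [670.0, 83.0], [671.0, 76.0], [667.0, 111.0], [668.0, 105.0]]
```

View pics/s4.png

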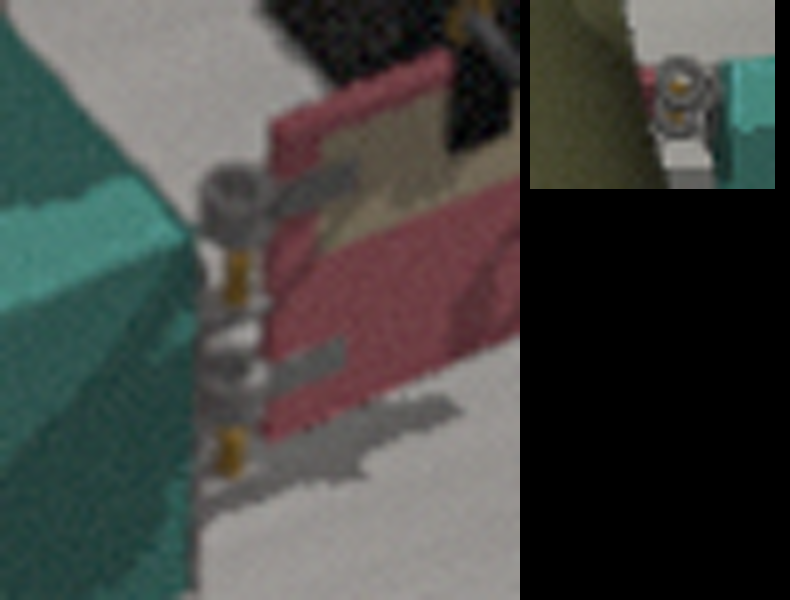

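The top view shows brass centred in both bores. The scene view suggests the knuckles sit about 1 mm too near the cupboard, so I'll shift out 1 mm and lower gently.

Emit:
{"method": "servo_tool", "body": {"plan": [{"xyz": [0.12,-0.02,0.2],"twist": [0,0,0],"jaw": 1},{"xyz": [0.12,-0.02,0.4],"twist": [0,0,0],"jaw": 1},{"xyz": [0.12,-0.02,0.6],"twist": [0,0,0],"jaw": 1},{"xyz": [0.12,-0.02,0.8],"twist": [0,0,0],"jaw": 1},{"xyz": [0.12,-0.02,1.0],"twist": [0,0,0],"jaw": 1},{"xyz": [0.12,-0.02,1.15],"twist": [0,0,0],"jaw": 1},{"xyz": [0.12,-0.02,1.3],"twist": [0,0,0],"jaw": 1},{"xyz": [0.12,-0.02,1.4],"twist": [0,0,0],"jaw": 1},{"xyz": [0.12,-0.02,1.4],"twist": [0,0,0],"jaw": 1}]}}

```text
time_s: 7.78
tool_pos: [0.6304, 0.002, 0.3305]
tool_rot: [-180.0, 0.0, 92.7]
force: [0.3, 0.3, -2.8]
grip_width: 0.0095
grasp_force: 40.0
```

Emit:
{"method": "servo_tool", "body": {"plan": [{"xyz": [0,0,0.15],"twist": [0,0,0],"jaw": 1},{"xyz": [0,0,0.3],"twist": [0,0,0],"jaw": 1},{"xyz": [0,0,0.45],"twist": [0,0,0],"jaw": 1},{"xyz": [0,0,0.6],"twist": [0,0,0],"jaw": 1},{"xyz": [0,0,0.75],"twist": [0,0,0],"jaw": 1},{"xyz": [0,0,0.9],"twist": [0,0,0],"jaw": 1},{"xyz": [0,0,1.05],"twist": [0,0,0],"jaw": 1},{"xyz": [0,0,1.2],"twist": [0,0,0],"jaw": 1},{"xyz": [0,0,1.3],"twist": [0,0,0],"jaw": 1},{"xyz": [0,0,1.3],"twist": [0,0,0],"jaw": 1}]}}

```text
time_s: 8.62
tool_pos: [0.6304, 0.002, 0.3174]
tool_rot: [-180.0, 0.0, 92.7]
force: [1.0, -0.7, -4.1]
grip_width: 0.0096
grasp_force: 40.0
```

Clear so far, with 3.6 mm to go. I'll lower slowly to contact.

Emit:
{"method": "servo_tool", "body": {"plan": [{"xyz": [0,0,0.08],"twist": [0,0,0],"jaw": 1},{"xyz": [0,0,0.16],"twist": [0,0,0],"jaw": 1},{"xyz": [0,0,0.24],"twist": [0,0,0],"jaw": 1},{"xyz": [0,0,0.32],"twist": [0,0,0],"jaw": 1},{"xyz": [0,0,0.36],"twist": [0,0,0],"jaw": 1},{"xyz": [0,0,0.36],"twist": [0,0,0],"jaw": 1},{"xyz": [0,0,0.36],"twist": [0,0,0],"jaw": 1}]}}

```text
time_s: 9.2
tool_pos: [0.6305, 0.0021, 0.3141]
tool_rot: [180.0, 0.0, 92.7]
force: [0.6, -0.0, -3.5]
grip_width: 0.0096
grasp_force: 40.0
```

Emit:
{"method": "servo_tool", "body": {"plan": [{"xyz": [0,0,0.03],"twist": [0,0,0],"jaw": 1},{"xyz": [0,0,0.06],"twist": [0,0,0],"jaw": 1},{"xyz": [0,0,0.09],"twist": [0,0,0],"jaw": 1},{"xyz": [0,0,0.12],"twist": [0,0,0],"jaw": 1},{"xyz": [0,0,0.12],"twist": [0,0,0],"jaw": 1},{"xyz": [0,0,0.12],"twist": [0,0,0],"jaw": 1}]}}

```text
time_s: 9.7
tool_pos: [0.6306, 0.0022, 0.3136]
tool_rot: [180.0, 0.0, 92.7]
force: [-1.1, 0.7, 3.3]
grip_width: 0.0103
grasp_force: 40.0
```

The door seats at TCP z 0.3136 (predicted 0.3138), and the force rises there. Releasing and rising.

Emit:
{"method": "servo_tool", "body": {"plan": [{"xyz": [0,0,0],"twist": [0,0,0],"jaw": 0.5},{"xyz": [0,0,0],"twist": [0,0,0],"jaw": 0.5},{"xyz": [0,0,0],"twist": [0,0,0],"jaw": 0.5},{"xyz": [0,0,0],"twist": [0,0,0],"jaw": 0.5},{"xyz": [0,0,-2.5],"twist": [0,0,0],"jaw": 0.5},{"xyz": [0,0,-5],"twist": [0,0,0],"jaw": 0.5},{"xyz": [0,0,-7],"twist": [0,0,0],"jaw": 0.5},{"xyz": [0,0,-7],"twist": [0,0,0],"jaw": 0.5}]}}

```text
time_s: 10.37
tool_pos: [0.6317, 0.0027, 0.3878]
tool_rot: [179.6, 0.0, 92.7]
force: [0.3, 0.5, 0.5]
grip_width: 0.043
grasp_force: 0.0
```

```bash
python3 go.py .6304 .0019 .38 92.7; python3 - <<'E'
from cell import env
import cv2,pickle,numpy as np
from h import *
d={n:env.read_camera(n) for n in("scene","top","wrist")}; pickle.dump(d,open("c5.pkl","wb"))
f=lambda a,k:cv2.resize(a,None,fx=k,fy=k,interpolation=cv2.INTER_CUBIC)
A=f(d["scene"]["img"][190:290,310:410],5); B=f(d["wrist"]["img"],.45)
C=np.zeros((600,800,3),np.uint8); C[:A.shape[0],:A.shape[1]]=A; C[:B.shape[0],505:505+B.shape[1]]=B
T=f(d["top"]["img"][140:185,260:335],3.9); C[200:200+T.shape[0],505:505+T.shape[1]]=T
cv2.imwrite("pics/s5.png",C[:,:,::-1])
P=np.array([[.6346,-.0781,z] for z in(.143,.125,.063,.045)]); print(((proj(d["scene"],P)-[310,190])*5).round(0).tolist())
E
```

```text
at 10.3667 [0.6317 0.0027 0.3878] [1.7956e+02 3.0000e-02 9.2700e+01] F [0.3 0.5 0.5] grip 0.043 0.0 J [ 30.  21. -42.  86.  14.  77. -10.]
xyz [-0.07 -0.14  0.77] twist [0.44 0.03 0.  ]
[[148.0, 203.0], [147.0, 229.0], [144.0, 313.0], [143.0, 336.0]]
```

View pics/s5.png

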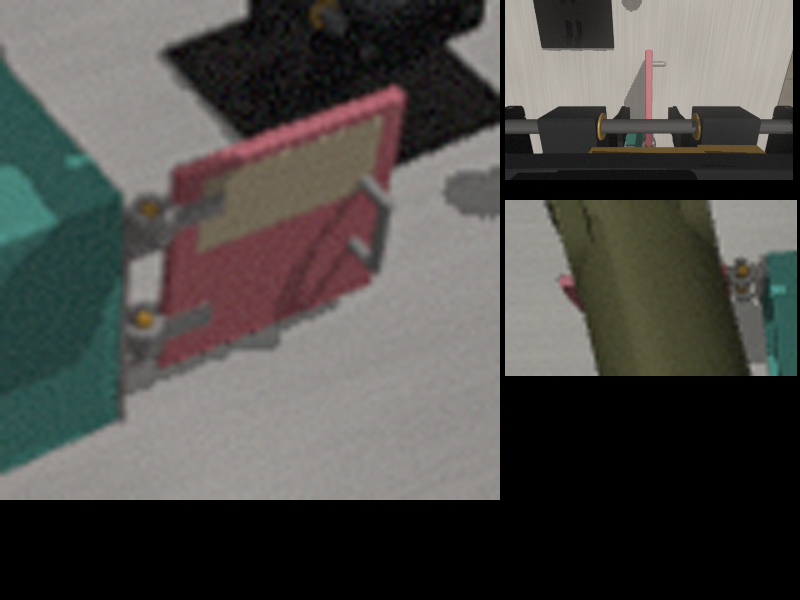

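The knuckles are seated, with the brass tips showing above both tubes and the door about 90° open. Next I'll push its outer face above the handle with closed fingers.

```bash
python3 go.py .682 .039 .314 92.7; python3 - <<'E'
import numpy as np
H=np.array([.6346,-.0781]);t=np.radians(92.7);X=np.array([np.cos(t),np.sin(t)]);Y=np.array([np.sin(t),-np.cos(t)])
S=np.array([.682,.039])
for a in range(93,188,6):
    q=np.radians(a); C=H+.115*np.array([np.cos(q),np.sin(q)])+.020*np.array([np.sin(q),-np.cos(q)])
    print(a,C.round(4),(100*np.array([(C-S)@X,(C-S)@Y])).round(1))
E
```

```text
at 10.5167 [0.6303 0.002  0.3824] [-1.7997e+02  2.0000e-02  9.2700e+01] F [-0.5 -0.2 -1. ] grip 0.0435 0.0 J [ 30.  22. -42.  87.  14.  77. -10.]
xyz [3.46 5.34 6.83] twist [-0.03  0.02 -0.  ]
93 [0.6486 0.0378] [ 0.  -3.3]
99 [0.6364 0.0386] [ 0.2 -4.6]
105 [0.6242 0.0382] [ 0.2 -5.8]
111 [0.6121 0.0364] [ 0.1 -7. ]
117 [0.6002 0.0334] [-0.2 -8.2]
123 [0.5887 0.0292] [-0.5 -9.4]
129 [0.5778 0.0239] [ -1.  -10.5]
135 [0.5674 0.0174] [ -1.6 -11.5]
141 [0.5578 0.0098] [ -2.3 -12.5]
147 [0.549  0.0013] [ -3.1 -13.5]
153 [ 0.5412 -0.0081] [ -4.  -14.3]
159 [ 0.5344 -0.0182] [ -5. -15.]
165 [ 0.5287 -0.029 ] [ -6.1 -15.6]
171 [ 0.5241 -0.0404] [ -7.2 -16.1]
177 [ 0.5208 -0.0521] [ -8.3 -16.5]
183 [ 0.5187 -0.0641] [ -9.5 -16.8]
```

Emit:
{"method": "servo_tool", "body": {"plan": [{"xyz": [1.7,2.7,0],"twist": [0,0,0],"jaw": 1},{"xyz": [3.5,5.4,0],"twist": [0,0,0],"jaw": 1},{"xyz": [3.5,5.4,0],"twist": [0,0,0],"jaw": 1},{"xyz": [3.5,5.4,2],"twist": [0,0,0],"jaw": 1},{"xyz": [3.5,5.4,4.5],"twist": [0,0,0],"jaw": 1},{"xyz": [3.5,5.4,6.8],"twist": [0,0,0],"jaw": 1},{"xyz": [3.5,5.4,6.8],"twist": [0,0,0],"jaw": 1},{"xyz": [3.5,5.4,6.8],"twist": [0,0,0],"jaw": 1}]}}

```text
time_s: 11.18
tool_pos: [0.6819, 0.0391, 0.3125]
tool_rot: [-179.7, -0.0, 92.7]
force: [0.8, 0.6, 0.1]
grip_width: 0.0023
grasp_force: 0.0
```

Emit:
{"method": "servo_tool", "body": {"plan": [{"xyz": [0,-1,0],"twist": [0,0,0],"jaw": 1},{"xyz": [0,-1.8,0],"twist": [0,0,0],"jaw": 1},{"xyz": [0,-2.5,0],"twist": [0,0,0],"jaw": 1},{"xyz": [0,-3.3,0],"twist": [0,0,0],"jaw": 1},{"xyz": [0.1,-4,0],"twist": [0,0,0],"jaw": 1},{"xyz": [0.2,-4.6,0],"twist": [0,0,0],"jaw": 1},{"xyz": [0.2,-5.2,0],"twist": [0,0,0],"jaw": 1},{"xyz": [0.2,-5.8,0],"twist": [0,0,0],"jaw": 1},{"xyz": [0.1,-6.4,0],"twist": [0,0,0],"jaw": 1},{"xyz": [0.1,-7,0],"twist": [0,0,0],"jaw": 1}]}}

```text
time_s: 12.02
tool_pos: [0.6123, 0.037, 0.3149]
tool_rot: [180.0, 0.0, 92.7]
force: [0.0, -0.2, -0.4]
grip_width: 0.0007
grasp_force: 0.1
```

```bash
cat > chk.py <<'E'
from cell import env
from h import *
c=env.read_camera("scene"); t=env.read_camera("top")
for n,k in(("scene",c),("top",t)):
    m=mask(k["img"],(165,50,60),(180,255,255))|mask(k["img"],(0,50,60),(6,255,255))
    roi=(200,150,420,300) if n=="scene" else (230,145,400,240)
    q=big(m,roi); r=cv2.minAreaRect(q); print(n,cv2.contourArea(q),cv2.boundingRect(q),[a for a in np.round(r[0],1)])
    a=cv2.approxPolyDP(q,3,True)[:,0].astype(float)
    print("  z=.162:",[(p.astype(int).tolist(),plane(k,p,.162)[0,:2].round(3).tolist()) for p in a])
E
python3 go.py .6121 .0364 .314 92.7; python3 chk.py
```

```text
at 12.0167 [0.6123 0.037  0.3149] [1.800e+02 1.000e-02 9.269e+01] F [ 0.  -0.2 -0.4] grip 0.0007 0.1 J [ 28.  23. -42.  94.  16.  70. -15.]
xyz [-0.06 -0.02  0.09] twist [ 0.    0.01 -0.01]
scene 608.0 (341, 220, 37, 43) [np.float64(356.2), np.float64(238.4)]
  z=.162: [([376, 221], [0.662, 0.01]), ([349, 238], [0.683, -0.08]), ([347, 232], [0.663, -0.074]), ([341, 251], [0.712, -0.118]), ([349, 248], [0.712, -0.096]), ([350, 252], [0.724, -0.101]), ([341, 262], [0.742, -0.134]), ([374, 237], [0.708, -0.025]), ([371, 230], [0.684, -0.018]), ([375, 230], [0.688, -0.01])]
top 102.0 (302, 158, 16, 13) [np.float64(310.1), np.float64(163.8)]
  z=.162: [([316, 158], [0.63, -0.065]), ([302, 163], [0.615, -0.019]), ([304, 169], [0.595, -0.025]), ([317, 165], [0.607, -0.067])]
```

Emit:
{"method": "servo_tool", "body": {"plan": [{"xyz": [-0.2,-0.7,0],"twist": [0,0,0],"jaw": 1},{"xyz": [-0.4,-1.5,0],"twist": [0,0,0],"jaw": 1},{"xyz": [-0.6,-2.3,0],"twist": [0,0,0],"jaw": 1},{"xyz": [-0.9,-3.0,0],"twist": [0,0,0],"jaw": 1},{"xyz": [-1.3,-3.8,0],"twist": [0,0,0],"jaw": 1},{"xyz": [-1.7,-4.5,0],"twist": [0,0,0],"jaw": 1},{"xyz": [-2.2,-5.2,0],"twist": [0,0,0],"jaw": 1},{"xyz": [-2.7,-5.9,0],"twist": [0,0,0],"jaw": 1},{"xyz": [-3.2,-6.5,0],"twist": [0,0,0],"jaw": 1},{"xyz": [-3.8,-7.0,0],"twist": [0,0,0],"jaw": 1}]}}

```text
time_s: 12.95
tool_pos: [0.544, -0.0045, 0.315]
tool_rot: [180.0, 0.0, 92.7]
force: [0.1, 0.7, -0.0]
grip_width: 0.0003
grasp_force: 0.1
```

Emit:
{"method": "servo_tool", "body": {"plan": [{"xyz": [-0.5,-0.4,0],"twist": [0,0,0],"jaw": 1},{"xyz": [-1.0,-0.8,0],"twist": [0,0,0],"jaw": 1},{"xyz": [-1.5,-1.1,0],"twist": [0,0,0],"jaw": 1},{"xyz": [-2.0,-1.4,0],"twist": [0,0,0],"jaw": 1},{"xyz": [-2.5,-1.7,0],"twist": [0,0,0],"jaw": 1},{"xyz": [-3.0,-1.9,0],"twist": [0,0,0],"jaw": 1},{"xyz": [-3.4,-2.0,0],"twist": [0,0,0],"jaw": 1},{"xyz": [-3.8,-2.1,0],"twist": [0,0,0],"jaw": 1},{"xyz": [-4.2,-2.2,0],"twist": [0,0,0],"jaw": 1},{"xyz": [-4.2,-2.2,0],"twist": [0,0,0],"jaw": 1}]}}

```text
time_s: 13.78
tool_pos: [0.5246, -0.048, 0.3148]
tool_rot: [-180.0, 0.0, 92.6]
force: [-0.2, -0.0, -0.3]
grip_width: 0.0007
grasp_force: 0.0
```

```bash
python3 go.py .519 -.064 .314 92.7; python3 chk.py
```

```text
at 13.7833 [ 0.5246 -0.048   0.3148] [-1.7998e+02  3.0000e-02  9.2630e+01] F [-0.2 -0.  -0.3] grip 0.0007 0.0 J [ 41.  11. -42. 106.   8.  66.  -1.]
xyz [-1.57 -0.63  0.08] twist [-0.02  0.03 -0.07]
scene 295.0 (318, 191, 21, 39) [np.float64(325.9), np.float64(210.9)]
  z=.162: [([319, 191], [0.492, -0.064]), ([320, 212], [0.569, -0.1]), ([338, 228], [0.641, -0.087]), ([338, 221], [0.619, -0.075])]Traceback (most recent call last):
  File "chk.py", line 7, in <module>
    q=big(m,roi); r=cv2.minAreaRect(q); print(n,cv2.contourArea(q),cv2.boundingRect(q),[a for a in np.round(r[0],1)])
  File "h.py", line 23, in big
    return max(cv2.findContours(z,cv2.RETR_EXTERNAL,cv2.CHAIN_APPROX_NONE)[0],key=cv2.contourArea)
ValueError: max() iterable argument is empty
```

Emit:
{"method": "servo_tool", "body": {"plan": [{"xyz": [-0.4,-0.1,0],"twist": [0,0,0],"jaw": 1},{"xyz": [-0.8,-0.2,0],"twist": [0,0,0],"jaw": 1},{"xyz": [-1.1,-0.3,0],"twist": [0,0,0],"jaw": 1},{"xyz": [-1.4,-0.3,0],"twist": [0,0,0],"jaw": 1},{"xyz": [-1.6,-0.3,0],"twist": [0,0,0],"jaw": 1},{"xyz": [-1.8,-0.3,0],"twist": [0,0,0],"jaw": 1},{"xyz": [-2.0,-0.3,0],"twist": [0,0,0],"jaw": 1},{"xyz": [-2.1,-0.3,0],"twist": [0,0,0],"jaw": 1},{"xyz": [-2.1,-0.3,0],"twist": [0,0,0],"jaw": 1}]}}

```text
time_s: 14.63
tool_pos: [0.5227, -0.0684, 0.3149]
tool_rot: [-180.0, 0.0, 92.7]
force: [0.2, 1.0, -0.5]
grip_width: 0.0006
grasp_force: 0.1
```

Emit:
{"method": "servo_tool", "body": {"plan": [{"xyz": [-0.05,0,0],"twist": [0,0,0],"jaw": 1},{"xyz": [-0.1,0,0],"twist": [0,0,0],"jaw": 1},{"xyz": [-0.15,0,0],"twist": [0,0,0],"jaw": 1},{"xyz": [-0.2,0,0],"twist": [0,0,0],"jaw": 1},{"xyz": [-0.2,0,0],"twist": [0,0,0],"jaw": 1},{"xyz": [-0.2,0,0],"twist": [0,0,0],"jaw": 1}]}}

```text
time_s: 15.13
tool_pos: [0.5228, -0.07, 0.3149]
tool_rot: [-180.0, 0.0, 92.7]
force: [-1.1, 0.7, -1.0]
grip_width: 0.0006
grasp_force: 0.1
```

Emit:
{"method": "servo_tool", "body": {"plan": [{"xyz": [-0.05,0,0],"twist": [0,0,0],"jaw": 1},{"xyz": [-0.1,0,0],"twist": [0,0,0],"jaw": 1},{"xyz": [-0.15,0,0],"twist": [0,0,0],"jaw": 1},{"xyz": [-0.2,0,0],"twist": [0,0,0],"jaw": 1},{"xyz": [-0.2,0,0],"twist": [0,0,0],"jaw": 1},{"xyz": [-0.2,0,0],"twist": [0,0,0],"jaw": 1}]}}

```text
time_s: 15.63
tool_pos: [0.5229, -0.0713, 0.3148]
tool_rot: [-180.0, -0.1, 92.7]
force: [-0.6, 3.5, -1.3]
grip_width: 0.0002
grasp_force: 1.9
```

Emit:
{"method": "servo_tool", "body": {"plan": [{"xyz": [-0.05,0,0],"twist": [0,0,0],"jaw": 1},{"xyz": [-0.1,0,0],"twist": [0,0,0],"jaw": 1},{"xyz": [-0.15,0,0],"twist": [0,0,0],"jaw": 1},{"xyz": [-0.2,0,0],"twist": [0,0,0],"jaw": 1},{"xyz": [-0.2,0,0],"twist": [0,0,0],"jaw": 1}]}}

```text
time_s: 16.05
tool_pos: [0.5229, -0.0718, 0.3148]
tool_rot: [-180.0, -0.2, 92.8]
force: [-0.4, 7.7, -0.5]
grip_width: 0.0006
grasp_force: 3.9
```

The force climbs stiffly to 7.7 N at the expected position, so the door is on the buffer. I'll back straight off and then rise.

Emit:
{"method": "servo_tool", "body": {"plan": [{"xyz": [0.2,0,0],"twist": [0,0,0],"jaw": 1},{"xyz": [0.5,0,0],"twist": [0,0,0],"jaw": 1},{"xyz": [1.2,0,0],"twist": [0,0,0],"jaw": 1},{"xyz": [3,0,0],"twist": [0,0,0],"jaw": 1},{"xyz": [6,0,0],"twist": [0,0,0],"jaw": 1},{"xyz": [9,0,-3],"twist": [0,0,0],"jaw": 1},{"xyz": [12,0,-6],"twist": [0,0,0],"jaw": 1},{"xyz": [15,0,-8],"twist": [0,0,0],"jaw": 1},{"xyz": [18,0,-8],"twist": [0,0,0],"jaw": 1},{"xyz": [18,0,-8],"twist": [0,0,0],"jaw": 1}]}}

```text
time_s: 16.88
tool_pos: [0.5137, 0.1128, 0.3975]
tool_rot: [179.7, -0.1, 93.2]
force: [-1.2, 1.0, -0.2]
grip_width: 0.0002
grasp_force: 0.0
```

```bash
python3 go.py .52 .11 .39 92.7; python3 - <<'E'
from cell import env
from h import *
H=np.array([.6346,-.0781]); e=np.array([-.9985,-.0545]); n=np.array([-.0545,.9985])
for nm in("scene","top","wrist"):
    c=env.read_camera(nm); m=mask(c["img"],(165,50,60),(180,255,255))|mask(c["img"],(0,50,60),(6,255,255))
    # expected shut door: outer/inner top edges, free & hinge ends
    Q=[np.r_[H+e*r+n*o,.162] for r in(.012,.152) for o in(-.005,.005)]; print(nm,"expected",proj(c,Q).round(1).tolist())
    x,y=proj(c,[np.r_[H+e*.08,.162]])[0].astype(int); print(x,y)
    if not(0<=x<640 and 0<=y<400): continue
    z=np.zeros_like(m); z[max(y-45,0):y+45,max(x-45,0):x+45]=m[max(y-45,0):y+45,max(x-45,0):x+45]
    if z.any():
        q=big(z,(0,0,640,400)); a=cv2.approxPolyDP(q,2,True)[:,0].astype(float); print(cv2.contourArea(q),[(p.astype(int).tolist(),plane(c,p,.162)[0,:2].round(4).tolist()) for p in a])
t=env.read_camera("top"); s=env.read_camera("scene")
import pickle; d=pickle.load(open("c0.pkl","rb"))
for k,v,rois in(("top",t,((160,115,232,190),(412,138,465,202))),("scene",s,((430,155,515,250),(145,260,220,355)))):
    D=np.abs(v["img"].astype(int)-d[k]["img"]).max(2)
    print(k,[int((D[b:f,a:e_]>45).sum()) for a,b,e_,f in rois])
E
```

```text
at 16.8833 [0.5137 0.1128 0.3975] [ 1.7971e+02 -1.2000e-01  9.3200e+01] F [-1.2  1.  -0.2] grip 0.0002 0.0 J [ 31.   7. -49. 100.   5.  75. -16.]
xyz [-0.31  0.61  0.75] twist [ 0.29 -0.12  0.5 ]
scene expected [[335.6, 223.0], [339.1, 221.6], [308.5, 192.0], [311.7, 190.8]]
323 206
205.0 [([309, 194], [0.4915, -0.0938]), ([314, 205], [0.5377, -0.1017]), ([335, 229], [0.6411, -0.0953]), ([337, 228], [0.6402, -0.0893]), ([337, 222], [0.6213, -0.079])]
top expected [[321.9, 160.0], [318.8, 160.3], [325.6, 203.0], [322.5, 203.3]]
322 180
119.5 [([321, 161], [0.6198, -0.0807]), ([322, 203], [0.4835, -0.0798]), ([325, 204], [0.48, -0.0894])]
wrist expected [[444.7, 461.5], [445.7, 451.5], [268.4, 461.8], [267.9, 451.8]]
359 456
top [109, 0]
scene [0, 0]
```

Emit:
{"method": "servo_tool", "body": {"plan": [{"xyz": [0,0,0],"twist": [0,0,0],"jaw": 1},{"xyz": [0,0,0],"twist": [0,0,0],"jaw": 1},{"xyz": [0,0,0],"twist": [0,0,0],"jaw": 1},{"xyz": [0,0,0],"twist": [0,0,0],"jaw": 1}]}}

```text
time_s: 17.47
tool_pos: [0.5146, 0.1052, 0.3948]
tool_rot: [-180.0, 0.0, 92.6]
force: [0.8, 0.6, -1.0]
grip_width: 0.0004
grasp_force: 0.0
```

```bash
python3 -c "
from cell import env
print(env.sign_off())"
```

```text
the job is handed in; nothing more can be done
None
```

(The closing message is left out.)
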